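# Swing the melted raclette out over the plate and turn the heater down

## Robot

A 6-joint arm with a two-finger parallel gripper is mounted at the origin on the work surface. World frame = base frame: x ahead of the robot, y to its left, z up, the work surface at z = 0. Lengths are in mm, angles in rad, forces in N, time in s.
With the tool pointing down it reaches from about 250 to 800 mm from the base axis. Payload 3.9 kg.
Tool frame: the origin (TCP) lies on the centre line of the jaws, within the pads' length; the fingertips stand 17 mm ahead of it and the grasp point (between the pads) lies 2 mm behind it; z points along the fingers, y is the line along which they close (so a half turn about z gives the same grasp; the last joint's range is limited). The gripper opens to 85 mm and grips with 20 to 120 N. Pads are 22 mm wide; open, the fingers measure 114 mm over their backs; the gripper's body (76 mm by 85 mm) begins 54 mm behind the grasp point. The pads swing forward as they close: fully open they stand 13 mm farther back than shut.
Start: joints at [1.211, 0.26, -0.138, 1.173, 0, 1.571], TCP at [184.841, 491.375, 248.304] pointing down, gripper open.
Joint ranges: [-2.78, 2.78], [-0.83, 1.72], [-1.28, 1.37], [-1.9, 2.12], [-1.57, 1.48], [-3.14, 3.14]. Speed limits (rad/s): [2.57, 2.57, 3.14, 3.14, 3.14, 3.14].

## Interface

Orientations are given as a unit quaternion [w, x, y, z].
In Python, from station import r gives the robot as it stands.
- The arm moves only by the shell command python3 -m pendant 'ROWS' [OPENING] [FORCE]. ROWS is JSON, a list of rows, each an object with "delta_pos": the shift along the tool's x, y, z scaled (see below), a list of three; "twist": the turn, a rotation vector about the tool's x, y, z scaled (see below), a list of three. In form: [{"delta_pos": [x, y, z], "twist": [ax, ay, az]}, ...]. A call has exactly 10 rows; each row is the pose to reach, as a shift and turn from the pose commanded when the call began, along the tool's axes at that moment; what a row does not reach only later rows make up. The controller multiplies each number of a shift by 1 m and each number of a turn by 90 degrees. A row lasts 1/12 s, in which the tool goes at most 41.7 mm and 7.16 degrees, less where a joint would pass 70% of its speed; a pose out of reach is approached as far as the arm can. A call with a number of a shift or a turn outside -1 to 1 is refused whole. A call with a gripper value outside its range is refused whole. OPENING is the opening, from -1 (shut) to 1 (fully open), set as the call begins (- or left out, the last holds). The fingers move at their own pace and stop on an object; FORCE is the grip in N (left out, the last holds). Time passes only in rows, so rows that repeat a pose let the fingers close, or fill a call up. It gives the time, the measured TCP pose, the force, the opening and the grip force at its end, in the units of the state.
- r.state(): the state, without advancing time (a new reading comes with each control period).
- r.grab_frame(name): name is "side" or "top"; returns the picture (400x640x3 uint8, red, green, blue); there is no depth.
- r.camera_info(name): a dict with "K" (3x3 intrinsics, pixels), "origin" and "rotation" of the camera in the world. Camera axes: x right, y up, looking along -z (the intrinsics and any distortion apply to the point x, -y, -z); pixel columns grow to the right and rows downward; lengths in mm; the calibration is good to about 2 mm. A picture is of the moment at which its call begins. camera_info takes no time and is no camera call.
- r.hand_in(): hands the job in; it is judged then, once.
The state is a dict: "t": time; "joint_pos": joint angles; "joint_vel": joint speeds; "tau": joint torques, N m; "tool_pos": TCP position; "orientation": TCP orientation; "ft_force": force on the tool from outside, world axes, zero at the start; "ft_torque": the same for the moment, N m; "opening": finger opening in mm; "gripper_force": force on a finger pad.
Only numpy, scipy, OpenCV 4.12 (cv2) and the standard library are available. Lean on these libraries where they do the work, as an engineer would, in place of code of your own. Each camera call takes 0.05 s, during which the arm holds its last target. There are 200 camera calls.

## Task

The raclette is melted: with one fingertip push the black handle so that the half wheel of cheese swings out from under the heater and stays over the middle of the empty white plate, then push the red heater lever round to the green low mark. Swing it smoothly, without a jerk; do not touch the cheese, its cradle or the hot heater hood, pick nothing up, and leave the plate and everything else on the table where it stands.

Things in the scene. Friction and masses are not known exactly. Their poses are not given: they have to be found in the camera images.
- melter: Fixed raclette melter, 440 x 240 x 313 high. Origin on the table under its vertical column (26 diameter), at the far end. Along its -x, towards the robot: heater hood, then a red control box (x -350 to -200, 150 wide, top 44 high). Column and box are joined by a spine 50 wide, 30 high; a cross foot 240 wide lies behind the column. +y is to the robot's left.
- hood: Steel heater hood of the melter, hot, do not touch. Origin as melter. Box 145 long (x -230 to -85 mm in the melter's frame), 100 wide, from 207 to 262 mm above the table. It does not turn.
- column (a point): Point on the column's axis, 125 mm above the table: the vertical axis about which the carriage swings.
- carriage (a joint): Swing angle of the cheese carriage about the column, rad. 0: under the hood, pointing along the melter's -x. Positive is anticlockwise from above: the handle goes to the robot's right (-y); negative: to the left (+y). Stops at +-1.35; starts near 0. Stiff pivot (about 1 N at the handle), stays where it is left.
- handle (a point): Middle of the carriage's black round handle: a level bar 83 long, 22 diameter, that points radially outwards from the column (263 to 346 mm from the column's axis); this point is 305 mm from that axis and 125 mm above the table. Pushed sideways it swings the carriage.
- cradle: Steel cradle with the half wheel of cheese, on the carriage's arm; do not touch. Cheese: half disc 160 across (radially), 65 thick, cut face up, 180 to 184 above the table. Origin under the cheese's middle, 160 from the column's axis, 100 above the table; its -x points outwards along the handle. Lowest swinging part: arm and sleeve, 65 above the table.
- heater_lever (a joint): Angle of the red heater lever, rad, anticlockwise from above positive. It points along the melter's +y (left) at 0 = off (white dot), at the green low mark at 0.6, at the robot (melter's -x) at 1.57, at the red full mark at 2.2. Stops at 0 and 2.4, no clicks; starts between 1.6 and 2.2. Light friction (about 1.3 N near its end), stays where it is left.
- lever_axis (a point): On the lever's vertical axis, 65 mm above the table, at half the lever's height; on the control box, 280 mm from the column, below where the handle starts.
- lever_tip (a point): Near the free end of the red lever, 46 mm from its axis and 65 mm above the table. The lever is a bar 14 wide and 24 high (53 to 77 mm above the table) that reaches 48 mm from the axis, with a white line along its top, on a round black hub 28 in diameter.
- low_mark (a point): The green dot (12 mm) on the black dial, 45 mm above the table, 58 mm from the lever's axis: low heat. The lever should point at it.
- plate: Empty white round plate, 160 diameter, 18 high, loose on the table beside the melter, to its left or right. Origin at the centre of its underside.
- gherkins: Blue bowl of gherkins, 110 diameter, 45 high, on the other side of the melter. Origin at the centre of its underside. Leave alone.
- glass: Small drinking glass, 56 diameter, 65 high. Origin at the centre of its underside. Leave alone.
- matches: Red and white matchbox, 56 x 36 x 16, origin at the centre of its underside. Leave alone.
- pepper_mill: Dark wooden pepper mill, 54 diameter, 137 high, origin at the centre of its underside. Leave alone.
- scraper: Cheese scraper, wooden handle and steel blade, 260 long along its x, 65 wide, 20 high, lying; origin under its middle. Leave alone.
- pan: Black raclette pan, 105 x 90 x 22 with a handle along its -x to 185 mm from its origin, 33 high; origin under the pan's middle. Leave alone.
There are look-alikes about, which are no part of the job. Of the things that look like the plate, take the one that is nearest to the robot's base at the start.

How it is judged:
By the outcome, as a careful person would: the job done as asked, in the order asked, and still so for the second after the job is handed in, with the robot touching nothing.
It also fails if it takes over 64 s, if anything falls off the work surface, if the arm or the gripper's body presses on something with over 40 N, if the wrist force passes 120 N, or if a joint passes its speed limit or range.

## Working session

There is one attempt and no reset: what is moved stays moved. The work goes in short steps, Python scripts to look and compute and a shell command to move; the robot and the scene stay as the last step left them, time stands still between calls to the robot, and variables do not carry over. Pictures are saved under pics/ and viewed, at most 10 in all, crops included, and the job is handed in when it is done.

```bash
ls; mkdir -p pics
python3 - <<'E'
from station import r
import cv2
s=r.state();print({k:s[k] for k in('t','tool_pos','orientation','opening','ft_force')})
for n in('top','side'):
    cv2.imwrite(f'pics/{n}0.png',r.grab_frame(n)[:,:,::-1]);print(r.camera_info(n))
E
```

```text
pics
{'t': 0.0, 'tool_pos': array([184.61099219, 490.77711193, 247.44497347]), 'orientation': array([-1.74883797e-04,  1.78929497e-01,  9.83861386e-01, -9.88725160e-04]), 'opening': 85.30418615583498, 'ft_force': array([ 0.5511172 ,  0.28358635, -0.20049874])}
{'K': array([[390.63732657,   0.        , 319.79762876],
       [  0.        , 390.63732657, 200.36683885],
       [  0.        ,   0.        ,   1.        ]]), 'origin': array([ 516.80677083,   30.61102863, 1335.71132408]), 'rotation': array([ 0.70794627,  0.01714065, -0.01296084, -0.7059393 ])}
{'K': array([[413.71006273,   0.        , 318.13525983],
       [  0.        , 413.71006273, 199.25764911],
       [  0.        ,   0.        ,   1.        ]]), 'origin': array([ 159.86106758, -814.88934455, 1292.0889827 ]), 'rotation': array([ 0.91734547,  0.32141797, -0.07801165, -0.22154448])}
```

View pics/top0.png

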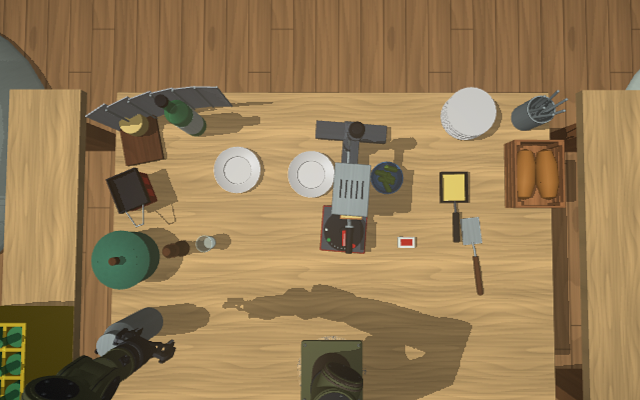

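View pics/side0.png

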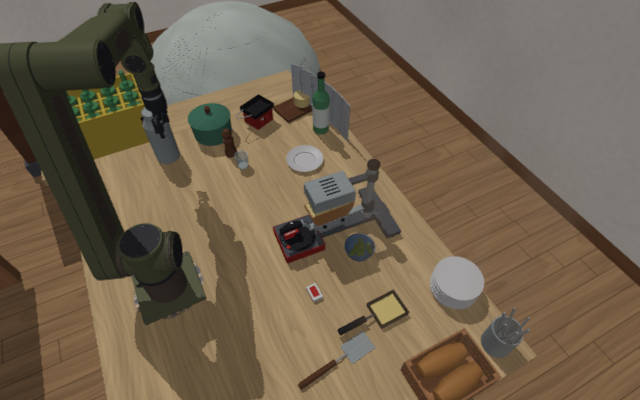

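Top view: plate candidates are at (312,174), (237,170) and the stack at (469,113). The one at (312,174), left of the melter, looks nearest. The melter's column is near (356,130), the hood at (351,190) and the lever/box at (345,230). I'll measure these and check with a crop.

```bash
cat > h.py <<'E'
import numpy as np,cv2
from scipy.spatial.transform import Rotation as R
from station import r
def cam(n):
    c=r.camera_info(n);q=c['rotation'];return c['K'],np.array(c['origin']),R.from_quat([q[1],q[2],q[3],q[0]]).as_matrix()
def px2w(n,u,v,z):
    K,o,M=cam(n);d=M@np.array([(u-K[0,2])/K[0,0],-(v-K[1,2])/K[1,1],-1]);return o+d*(z-o[2])/d[2]
def w2px(n,p):
    K,o,M=cam(n);c=M.T@(np.array(p,float)-o);return np.array([K[0,2]-K[0,0]*c[0]/c[2],K[1,2]+K[1,1]*c[1]/c[2]])
E
python3 - <<'E'
from h import *
P=lambda *a:print(a,px2w(*a).round(0))
P('top',312,174,15);P('top',237,170,15);P('top',469,113,50)
P('top',356,130,313);P('top',387,178,40);P('top',316,131,20);P('top',389,133,20)
for z in(262,):
  P('top',337,164,z);P('top',370,164,z);P('top',368,217,z);P('top',332,214,z)
P('side',305,158,15)
t=cv2.imread('pics/top0.png');s=cv2.imread('pics/side0.png')
a=cv2.resize(t[110:260,280:410],None,fx=4,fy=4,interpolation=3)
b=cv2.resize(s[150:270,260:410],None,fx=4,fy=4,interpolation=3)[:, :]
cv2.imwrite('pics/ct.png',a);cv2.imwrite('pics/cs.png',b)
E
```

```text
('top', 312, 174, 15) [663.  65.  15.]
('top', 237, 170, 15) [676. 320.  15.]
('top', 469, 113, 50) [ 863. -456.   50.]
('top', 356, 130, 313) [747. -58. 313.]
('top', 387, 178, 40) [ 647. -185.   40.]
('top', 316, 131, 20) [809.  52.  20.]
('top', 389, 133, 20) [ 802. -196.   20.]
('top', 337, 164, 262) [663. -10. 262.]
('top', 370, 164, 262) [ 663. -101.  262.]
('top', 368, 217, 262) [517. -95. 262.]
('top', 332, 214, 262) [525.   3. 262.]
('side', 305, 158, 15) [680. 320.  15.]
```

View pics/ct.png

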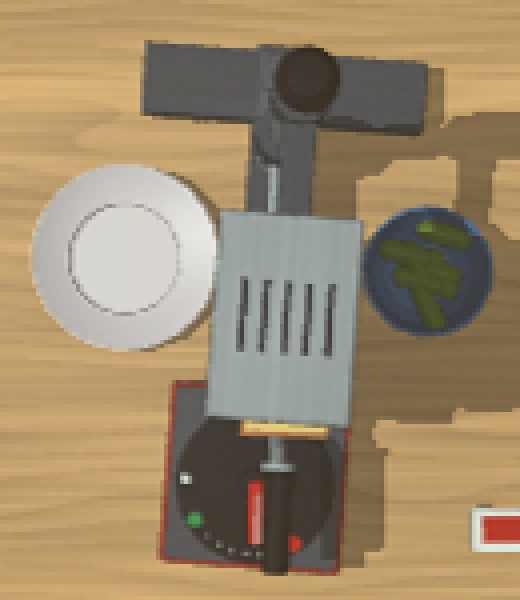

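View pics/cs.png

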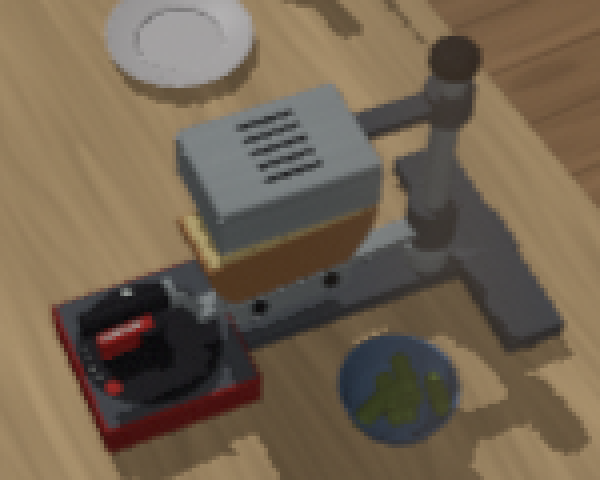

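Run:
```python
from h import *
from scipy.optimize import least_squares
c=lambda u,v:(280+(u+.0)/4-.4,110+v/4-.4)
obs=[]
def loc(x,y,z,u,v):obs.append((x,y,z,*c(u,v)))
A=lambda a:(-280-58*np.sin(a),58*np.cos(a))
loc(*A(0),45,186,478);loc(*A(.6),45,195,519);loc(*A(2.2),45,295,544)
loc(-200,75,44,175,382);loc(-350,75,44,163,558);loc(-350,-75,44,338,573)
loc(-85,50,262,222,212);loc(-85,-50,262,362,222);loc(-230,50,262,207,415);loc(-230,-50,262,348,428)
loc(0,0,313,307,80)
def W(p,x,y,z):
    C,S=np.cos(p[2]),np.sin(p[2]);return [p[0]+C*x-S*y,p[1]+S*x+C*y,z]
f=lambda p:np.concatenate([w2px('top',W(p,*o[:3]))-o[3:] for o in obs])
s=least_squares(f,[757,-60,0],loss='soft_l1',x_scale=[100,100,.1]);p=s.x;print(p,f(p).reshape(-1,2).round(1).tolist())
pl=px2w('top',*c(124,258),12);print('plate',pl)
d=pl[:2]-p[:2];print('dist',np.hypot(*d),'carriage angle',np.arctan2(-d[1],-d[0])-p[2])
cw=lambda u,v,z:px2w('top',*c(u,v),z)
# handle axis
e=cw(277,572,125);print('handle end',e, 'ang',np.arctan2(p[1]-e[1],p[0]-e[0])-p[2],np.hypot(*(e[:2]-p[:2])))
print('lever axis',W(p,-280,0,65)); 
for q in((248,481),(248,543),(265,543)):print('lever',cw(*q,77))
for a in(.6,1.57,1.7,1.8,2.0): x,y=(-280-46*np.sin(a),46*np.cos(a));print(a,np.round(W(p,x,y,65)))
np.save('p.npy',p)
import json
# overlay lever end predictions: left-edge angle
for a in(1.6,1.7,1.8,1.9,2.0,2.1):
    out=[]
    for l,w in((14,-7),(48,-7),(48,7)):
        x=-280-l*np.sin(a)-w*np.cos(a)*-1*-1; y=l*np.cos(a)-w*np.sin(a)
        u=w2px('top',W(p,x,y,77));out.append(((u-[280-.4,110-.4])*4).round().tolist())
    print(a,out)
```

```text
[ 7.51177878e+02 -5.96744864e+01 -6.87492412e-02] [[-0.0, 0.4], [0.1, 0.3], [-0.4, 0.1], [-0.7, -0.2], [-1.0, 1.2], [0.8, 0.8], [-0.4, -1.0], [0.8, -0.9], [-0.3, 0.6], [0.8, 0.0], [0.2, -1.4]]
plate [662.53900145  70.07640946  12.        ]
dist 157.13734552008313 carriage angle -0.9027219432181492
handle end [407.42048465 -52.20961301 125.        ] ang 0.047037125425038864 343.83843531957825
lever axis [np.float64(471.83932124783263), np.float64(-40.439859154553204), 65]
lever [475.76843069 -32.21758906  77.        ]
lever [426.15269868 -32.24678086  77.        ]
lever [426.19884871 -45.87728937  77.        ]
0.6 [449.  -1.  65.]
1.57 [426. -37.  65.]
1.7 [426. -43.  65.]
1.8 [426. -48.  65.]
2.0 [429. -57.  65.]
1.6 [[249.0, 503.0], [247.0, 545.0], [265.0, 546.0]]
1.7 [[251.0, 504.0], [253.0, 546.0], [271.0, 545.0]]
1.8 [[252.0, 505.0], [259.0, 547.0], [276.0, 544.0]]
1.9 [[254.0, 505.0], [265.0, 546.0], [282.0, 542.0]]
2.0 [[256.0, 505.0], [271.0, 545.0], [288.0, 539.0]]
2.1 [[258.0, 505.0], [277.0, 544.0], [293.0, 536.0]]
```

The nearest plate is (663,70), left of the melter, 157 mm from the column, so the carriage target is about -0.90. Melter fit is good to about 1 px. The lever is at about 1.6 rad. First I move to the right of the handle with the gripper shut.

```bash
python3 -m pendant '[{"delta_pos":[-0.01,-0.011,0],"twist":[0,0,0.06]},{"delta_pos":[-0.03,-0.033,0],"twist":[0,0,0.135]},{"delta_pos":[-0.054,-0.059,0],"twist":[0,0,0.21]},{"delta_pos":[-0.078,-0.085,0],"twist":[0,0,0.285]},{"delta_pos":[-0.102,-0.111,0],"twist":[0,0,0.36]},{"delta_pos":[-0.126,-0.137,0],"twist":[0,0,0.435]},{"delta_pos":[-0.15,-0.163,0],"twist":[0,0,0.51]},{"delta_pos":[-0.174,-0.189,0],"twist":[0,0,0.585]},{"delta_pos":[-0.198,-0.215,0],"twist":[0,0,0.66]},{"delta_pos":[-0.22,-0.24,0],"twist":[0,0,0.73]}]' -1 20
cat >> h.py <<'E'
def here():
    s=r.state();q=s['orientation'];M=R.from_quat([q[1],q[2],q[3],q[0]]).as_matrix();return s,np.array(s['tool_pos']),M
def goto(x,y,z,yang):
    s,t,M=here();d=M.T@(np.array([x,y,z])-t)/1000
    T=np.array([[np.sin(yang),np.cos(yang),0],[-np.cos(yang),np.sin(yang),0],[0,0,-1]])
    w=R.from_matrix(M.T@T).as_rotvec()/(np.pi/2)
    print(d.round(4),w.round(4));return d,w
E
python3 -c "
from h import *
print(here()[1:]);goto(426,-115,247,-.022)"
```

```text
t: 0.93
tool_pos: [306.3, 187.4, 248.1]
orientation: [0.0, 0.686, 0.728, -0.0]
ft_force: [0.4, -1.0, -0.4]
opening: 0.1
gripper_force: 0.0
(array([306.26760933, 187.43473476, 248.11380022]), array([[-5.88350680e-02,  9.98267715e-01, -6.64905358e-05],
       [ 9.98267670e-01,  5.88350446e-02, -3.11238160e-04],
       [-3.06787033e-04, -8.46870705e-05, -9.99999949e-01]]))Traceback (most recent call last):
  File "<string>", line 3, in <module>
    print(here()[1:]);goto(426,-115,247,-.022)
                      ~~~~^^^^^^^^^^^^^^^^^^^^
  File "h.py", line 15, in goto
    w=R.from_matrix(M.T@T).as_rotvec()/(np.pi/2)
      ~~~~~~~~~~~~~^^^^^^^
  File "scipy/spatial/transform/_rotation.pyx", line 1143, in scipy.spatial.transform._rotation.Rotation.from_matrix
ValueError: Non-positive determinant (left-handed or null coordinate frame) in rotation matrix 0: [[-9.96731832e-01 -8.07809477e-02  3.06787033e-04]
 [-8.07809253e-02  9.96731877e-01  8.46870705e-05]
 [ 3.12625517e-04 -5.96277585e-05  9.99999949e-01]].
```

```bash
sed -i 's/\[\[np.sin(yang),np.cos(yang),0\],\[-np.cos/[[-np.sin(yang),np.cos(yang),0],[np.cos/' h.py
python3 -m pendant '[{"delta_pos":[-0.033,0.011,0],"twist":[0,0,0.01]},{"delta_pos":[-0.068,0.023,0],"twist":[0,0,0.02]},{"delta_pos":[-0.104,0.035,0],"twist":[0,0,0.03]},{"delta_pos":[-0.14,0.047,0],"twist":[0,0,0.04]},{"delta_pos":[-0.176,0.059,0],"twist":[0,0,0.05]},{"delta_pos":[-0.212,0.071,0],"twist":[0,0,0.05]},{"delta_pos":[-0.248,0.083,0],"twist":[0,0,0.05]},{"delta_pos":[-0.28,0.093,0],"twist":[0,0,0.05]},{"delta_pos":[-0.302,0.1,0],"twist":[0,0,0.05]},{"delta_pos":[-0.309,0.102,0],"twist":[0,0,0.05]}]'
python3 -c "
from h import *
goto(426,-115,128,-.022);goto(426,-95,128,-.022)
cv2.imwrite('pics/t1.png',cv2.resize(r.grab_frame('top')[110:260,280:410,::-1],None,fx=4,fy=4))"
```

```text
t: 1.77
tool_pos: [429.0, -115.6, 247.8]
orientation: [0.0, 0.713, 0.701, -0.0]
ft_force: [-0.7, -0.4, -0.2]
opening: 0.1
gripper_force: 0.0
[ 0.0006 -0.0031  0.1198] [0.0002 0.0006 0.0025]
[ 0.0206 -0.0034  0.1198] [0.0002 0.0006 0.0025]
```

```bash
python3 -m pendant '[{"delta_pos":[0,-0.003,0.01],"twist":[0,0,0]},{"delta_pos":[0,-0.003,0.03],"twist":[0,0,0]},{"delta_pos":[0,-0.003,0.05],"twist":[0,0,0]},{"delta_pos":[0,-0.003,0.07],"twist":[0,0,0]},{"delta_pos":[0,-0.003,0.09],"twist":[0,0,0]},{"delta_pos":[0,-0.003,0.108],"twist":[0,0,0]},{"delta_pos":[0.002,-0.003,0.117],"twist":[0,0,0]},{"delta_pos":[0.008,-0.003,0.12],"twist":[0,0,0]},{"delta_pos":[0.016,-0.003,0.12],"twist":[0,0,0]},{"delta_pos":[0.022,-0.003,0.12],"twist":[0,0,0]}]'
python3 - <<'E'
from h import *
s,t,M=here();print(t,s['joint_pos'].round(2),s['ft_force'])
p=np.load('p.npy');th=np.arctan2(p[1]-t[1],p[0]-t[0]);print('tcp ang',th,np.hypot(*(t[:2]-p[:2])))
cv2.imwrite('pics/s1.png',cv2.resize(r.grab_frame('side')[130:290,230:430,::-1],None,fx=4,fy=3.7))
E
```

```text
t: 2.65
tool_pos: [425.5, -89.2, 129.0]
orientation: [0.0, 0.712, 0.702, 0.0]
ft_force: [-0.2, -0.1, -0.1]
opening: -0.2
gripper_force: 0.0
[425.47401515 -89.21152409 128.95460475] [-0.21  0.2  -0.56  0.81  0.    1.38] [-0.19855258 -0.05558639 -0.08395561]
tcp ang 0.09043940374448638 327.04042971351583
```

View pics/s1.png

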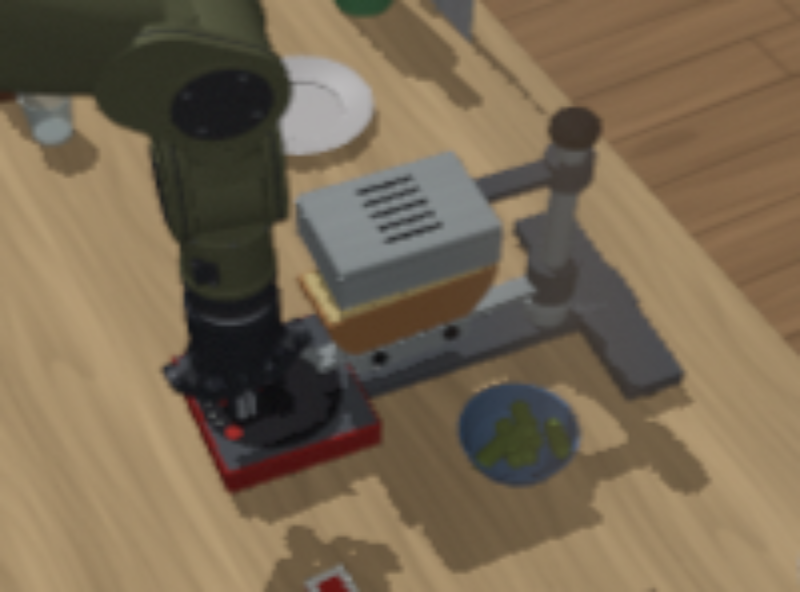

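The picture shows the shut fingertips just right of the black handle near (245,405), and the hood and cheese are clear of the gripper. Next is a slow creep to contact.

```bash
python3 -m pendant '[{"delta_pos":[0.001,0,0],"twist":[0,0,0]},{"delta_pos":[0.003,0,0],"twist":[0,0,0]},{"delta_pos":[0.005,0,0],"twist":[0,0,0]},{"delta_pos":[0.007,0,0],"twist":[0,0,0]},{"delta_pos":[0.009,0,0],"twist":[0,0,0]},{"delta_pos":[0.01,0,0],"twist":[0,0,0]},{"delta_pos":[0.011,0,0],"twist":[0,0,0]},{"delta_pos":[0.012,0,0],"twist":[0,0,0]},{"delta_pos":[0.013,0,0],"twist":[0,0,0]},{"delta_pos":[0.014,0,0],"twist":[0,0,0]}]'
cat > arc.py <<'E'
import sys
from h import *
# cumulative column-angle steps (rad, clockwise) -> rows in mm / twist units, from present pose
p=np.load('p.npy')
s,t,M=here();ya=np.arctan2(M[1,1],M[0,1]);th=np.arctan2(p[1]-t[1],p[0]-t[0]);rad=np.hypot(*(t[:2]-p[:2]))
print('th',th.round(4),'rad',rad.round(1),'yaw',ya.round(3),'z',t[2].round(1),'f',s['ft_force'].round(1),'q6',s['joint_pos'].round(2))
a=0
for st in map(float,sys.argv[1:]):
    a+=st;n=th-a;q=np.array([p[0]-327*np.cos(n),p[1]-327*np.sin(n),t[2]])
    # blend radius correction in over the call
    d=M.T@(q-t);print(round(a,4),d.round(1)[:2],'tw',round((a)/(np.pi/2),4))
E
python3 arc.py .004 .005 .007 .009 .011 .013 .015 .016 .016 .016
```

```text
t: 3.53
tool_pos: [425.4, -76.4, 128.3]
orientation: [-0.0, 0.712, 0.702, -0.0]
ft_force: [0.1, -0.2, 0.4]
opening: -0.2
gripper_force: 0.0
th 0.0514 rad 326.2 yaw -0.014 z 128.3 f [ 0.1 -0.2  0.4] q6 [-0.18  0.2  -0.56  0.81 -0.    1.41]
0.004 [ 1.3 -0.9] tw 0.0025
0.009 [ 2.9 -1. ] tw 0.0057
0.016 [ 5.2 -1.1] tw 0.0102
0.025 [ 8.1 -1.2] tw 0.0159
0.036 [11.7 -1.3] tw 0.0229
0.049 [16.  -1.4] tw 0.0312
0.064 [20.9 -1.5] tw 0.0407
0.08 [26.1 -1.5] tw 0.0509
0.096 [31.3 -1.3] tw 0.0611
0.112 [36.6 -1.1] tw 0.0713
```

```bash
python3 -m pendant '[{"delta_pos":[0.001,0,0],"twist":[0,0,0]},{"delta_pos":[0.002,0,0],"twist":[0,0,0]},{"delta_pos":[0.003,0,0],"twist":[0,0,0]},{"delta_pos":[0.004,0,0],"twist":[0,0,0.001]},{"delta_pos":[0.005,0,0],"twist":[0,0,0.003]},{"delta_pos":[0.006,0,0],"twist":[0,0,0.005]},{"delta_pos":[0.007,0,0],"twist":[0,0,0.007]},{"delta_pos":[0.008,0,0],"twist":[0,0,0.01]},{"delta_pos":[0.01,0,0],"twist":[0,0,0.014]},{"delta_pos":[0.012,0,0],"twist":[0,0,0.018]}]'
python3 arc.py .007 .008 .009 .01 .011 .012 .013 .014 .015 .016
```

```text
t: 4.37
tool_pos: [425.3, -64.4, 128.2]
orientation: [-0.0, 0.722, 0.692, -0.0]
ft_force: [0.2, -1.4, -0.4]
opening: 0.2
gripper_force: 0.5
th 0.0144 rad 325.9 yaw -0.043 z 128.2 f [ 0.2 -1.4 -0.4] q6 [-0.15  0.19 -0.57  0.81 -0.    1.46]
0.007 [ 2.2 -1.3] tw 0.0045
0.015 [ 4.8 -1.4] tw 0.0095
0.024 [ 7.8 -1.5] tw 0.0153
0.034 [11.  -1.6] tw 0.0216
0.045 [14.6 -1.7] tw 0.0286
0.057 [18.6 -1.7] tw 0.0363
0.07 [22.8 -1.7] tw 0.0446
0.084 [27.4 -1.6] tw 0.0535
0.099 [32.3 -1.4] tw 0.063
0.115 [37.5 -1.1] tw 0.0732
```

```bash
python3 -m pendant '[{"delta_pos":[0.0022,0,0],"twist":[0,0,0.0045]},{"delta_pos":[0.0048,0,0],"twist":[0,0,0.0095]},{"delta_pos":[0.0078,-0.0002,0],"twist":[0,0,0.0153]},{"delta_pos":[0.011,-0.0004,0],"twist":[0,0,0.0216]},{"delta_pos":[0.0146,-0.0005,0],"twist":[0,0,0.0286]},{"delta_pos":[0.0186,-0.0005,0],"twist":[0,0,0.0363]},{"delta_pos":[0.0228,-0.0005,0],"twist":[0,0,0.0446]},{"delta_pos":[0.0274,-0.0004,0],"twist":[0,0,0.0535]},{"delta_pos":[0.0323,-0.0003,0],"twist":[0,0,0.063]},{"delta_pos":[0.0375,0,0],"twist":[0,0,0.0732]}]'
python3 arc.py .016 .016 .016 .016 .016 .016 .016 .016 .016 .016
```

```text
t: 5.2
tool_pos: [427.2, -26.5, 128.3]
orientation: [0.0, 0.761, 0.649, 0.0]
ft_force: [-0.7, -1.7, -0.9]
opening: 0.3
gripper_force: 0.5
th -0.102 rad 325.6 yaw -0.159 z 128.3 f [-0.7 -1.7 -0.9] q6 [-0.06  0.19 -0.57  0.81 -0.    1.67]
0.016 [ 5.1 -1.6] tw 0.0102
0.032 [10.4 -1.8] tw 0.0204
0.048 [15.6 -1.9] tw 0.0306
0.064 [20.8 -1.9] tw 0.0407
0.08 [26.1 -1.8] tw 0.0509
0.096 [31.3 -1.6] tw 0.0611
0.112 [36.5 -1.4] tw 0.0713
0.128 [41.7 -1.1] tw 0.0815
0.144 [47.  -0.7] tw 0.0917
0.16 [52.2 -0.2] tw 0.1019
```

```bash
python3 -m pendant '[{"delta_pos":[0.0052,-0.0003,0],"twist":[0,0,0.0102]},{"delta_pos":[0.0104,-0.0005,0],"twist":[0,0,0.0204]},{"delta_pos":[0.0156,-0.0006,0],"twist":[0,0,0.0306]},{"delta_pos":[0.0208,-0.0006,0],"twist":[0,0,0.0407]},{"delta_pos":[0.0261,-0.0005,0],"twist":[0,0,0.0509]},{"delta_pos":[0.0313,-0.0004,0],"twist":[0,0,0.0611]},{"delta_pos":[0.0365,-0.0002,0],"twist":[0,0,0.0713]},{"delta_pos":[0.0417,0.0001,0],"twist":[0,0,0.0815]},{"delta_pos":[0.047,0.0005,0],"twist":[0,0,0.0917]},{"delta_pos":[0.0522,0.001,0],"twist":[0,0,0.1019]}]'
python3 arc.py .016 .016 .016 .016 .016 .016 .016 .016 .016 .016
```

```text
t: 6.03
tool_pos: [436.6, 25.0, 128.4]
orientation: [0.0, 0.81, 0.586, 0.0]
ft_force: [0.8, -0.6, -0.2]
opening: 0.0
gripper_force: 0.5
th -0.2629 rad 325.8 yaw -0.319 z 128.4 f [ 0.8 -0.6 -0.2] q6 [ 0.06  0.2  -0.55  0.81  0.    1.95]
0.016 [ 5.2 -1.5] tw 0.0102
0.032 [10.4 -1.6] tw 0.0204
0.048 [15.6 -1.7] tw 0.0306
0.064 [20.8 -1.7] tw 0.0407
0.08 [26.1 -1.6] tw 0.0509
0.096 [31.3 -1.5] tw 0.0611
0.112 [36.5 -1.2] tw 0.0713
0.128 [41.8 -0.9] tw 0.0815
0.144 [47.  -0.5] tw 0.0917
0.16 [52.2  0. ] tw 0.1019
```

```bash
python3 -m pendant '[{"delta_pos":[0.0052,-0.0003,0],"twist":[0,0,0.0102]},{"delta_pos":[0.0104,-0.0005,0],"twist":[0,0,0.0204]},{"delta_pos":[0.0156,-0.0006,0],"twist":[0,0,0.0306]},{"delta_pos":[0.0208,-0.0006,0],"twist":[0,0,0.0407]},{"delta_pos":[0.0261,-0.0005,0],"twist":[0,0,0.0509]},{"delta_pos":[0.0313,-0.0004,0],"twist":[0,0,0.0611]},{"delta_pos":[0.0365,-0.0002,0],"twist":[0,0,0.0713]},{"delta_pos":[0.0417,0.0001,0],"twist":[0,0,0.0815]},{"delta_pos":[0.047,0.0005,0],"twist":[0,0,0.0917]},{"delta_pos":[0.0522,0.001,0],"twist":[0,0,0.1019]}]'
python3 arc.py .016 .032 .08
```

```text
t: 6.87
tool_pos: [453.9, 74.2, 128.4]
orientation: [0.0, 0.855, 0.519, 0.0]
ft_force: [0.1, -1.0, -0.8]
opening: 0.1
gripper_force: 0.5
th -0.4233 rad 326.0 yaw -0.479 z 128.4 f [ 0.1 -1.  -0.8] q6 [ 0.16  0.24 -0.5   0.83 -0.    2.21]
0.016 [ 5.2 -1.2] tw 0.0102
0.048 [15.6 -1.5] tw 0.0306
0.128 [41.8 -0.6] tw 0.0815
```

```bash
python3 -m pendant '[{"delta_pos":[0.0052,-0.0003,0],"twist":[0,0,0.0102]},{"delta_pos":[0.0104,-0.0005,0],"twist":[0,0,0.0204]},{"delta_pos":[0.0156,-0.0006,0],"twist":[0,0,0.0306]},{"delta_pos":[0.0208,-0.0006,0],"twist":[0,0,0.0407]},{"delta_pos":[0.0261,-0.0005,0],"twist":[0,0,0.0509]},{"delta_pos":[0.0313,-0.0004,0],"twist":[0,0,0.0611]},{"delta_pos":[0.0365,-0.0002,0],"twist":[0,0,0.0713]},{"delta_pos":[0.0417,0.0001,0],"twist":[0,0,0.0815]},{"delta_pos":[0.047,0.0005,0],"twist":[0,0,0.0917]},{"delta_pos":[0.0522,0.001,0],"twist":[0,0,0.1019]}]'
python3 arc.py .016 .032 .08
```

```text
t: 7.7
tool_pos: [478.7, 120.0, 128.3]
orientation: [-0.0, 0.893, 0.449, -0.0]
ft_force: [0.1, -1.0, 0.8]
opening: -0.1
gripper_force: 0.5
th -0.583 rad 326.4 yaw -0.639 z 128.3 f [ 0.1 -1.   0.8] q6 [ 0.25  0.29 -0.43  0.85  0.    2.46]
0.016 [ 5.2 -0.8] tw 0.0102
0.048 [15.7 -1.1] tw 0.0306
0.128 [41.8 -0.3] tw 0.0815
```

```bash
python3 -m pendant '[{"delta_pos":[0.0052,-0.0003,0],"twist":[0,0,0.009]},{"delta_pos":[0.0104,-0.0005,0],"twist":[0,0,0.016]},{"delta_pos":[0.0156,-0.0006,0],"twist":[0,0,0.022]},{"delta_pos":[0.0208,-0.0006,0],"twist":[0,0,0.028]},{"delta_pos":[0.0261,-0.0005,0],"twist":[0,0,0.034]},{"delta_pos":[0.0313,-0.0004,0],"twist":[0,0,0.04]},{"delta_pos":[0.0365,-0.0002,0],"twist":[0,0,0.046]},{"delta_pos":[0.0417,0.0001,0],"twist":[0,0,0.052]},{"delta_pos":[0.047,0.0005,0],"twist":[0,0,0.058]},{"delta_pos":[0.0522,0.001,0],"twist":[0,0,0.064]}]'
python3 arc.py .016 .016 .016 .016 .014 .013 .012 .010 .008 .006 .004 .003
```

```text
t: 8.53
tool_pos: [510.7, 161.3, 128.3]
orientation: [-0.0, 0.915, 0.404, -0.0]
ft_force: [-0.0, -0.9, 0.2]
opening: 0.2
gripper_force: 0.5
th -0.7431 rad 326.6 yaw -0.739 z 128.3 f [-0.  -0.9  0.2] q6 [ 0.31  0.36 -0.33  0.89 -0.    2.62]
0.016 [ 5.2 -0.3] tw 0.0102
0.032 [10.5 -0.2] tw 0.0204
0.048 [15.7  0.1] tw 0.0306
0.064 [20.9  0.4] tw 0.0407
0.078 [25.5  0.7] tw 0.0497
0.091 [29.7  1.1] tw 0.0579
0.103 [33.6  1.5] tw 0.0656
0.113 [36.9  1.8] tw 0.0719
0.121 [39.5  2.2] tw 0.077
0.127 [41.4  2.4] tw 0.0809
0.131 [42.7  2.6] tw 0.0834
0.134 [43.7  2.7] tw 0.0853
```

```bash
python3 -m pendant '[{"delta_pos":[0.0052,0,0],"twist":[0,0,0.006]},{"delta_pos":[0.0104,0.0003,0],"twist":[0,0,0.012]},{"delta_pos":[0.0156,0.0005,0],"twist":[0,0,0.018]},{"delta_pos":[0.0206,0.0008,0],"twist":[0,0,0.024]},{"delta_pos":[0.0252,0.0011,0],"twist":[0,0,0.03]},{"delta_pos":[0.0294,0.0015,0],"twist":[0,0,0.036]},{"delta_pos":[0.033,0.0019,0],"twist":[0,0,0.042]},{"delta_pos":[0.036,0.0022,0],"twist":[0,0,0.046]},{"delta_pos":[0.0384,0.0026,0],"twist":[0,0,0.05]},{"delta_pos":[0.04,0.0028,0],"twist":[0,0,0.052]}]'
python3 arc.py .003 .005 .03
python3 - <<'E'
from h import *
f=r.grab_frame('top')[:,:,::-1];cv2.imwrite('pics/t2.png',cv2.resize(f[110:260,250:400],None,fx=4,fy=4,interpolation=3))
E
```

```text
t: 9.37
tool_pos: [539.5, 188.8, 128.3]
orientation: [-0.0, 0.93, 0.366, 0.0]
ft_force: [-0.7, -0.4, 0.4]
opening: -0.0
gripper_force: 0.5
th -0.8653 rad 326.4 yaw -0.82 z 128.3 f [-0.7 -0.4  0.4] q6 [ 0.34  0.41 -0.24  0.92  0.    2.73]
0.003 [ 1.  -0.5] tw 0.0019
0.008 [ 2.6 -0.5] tw 0.0051
0.038 [12.4  0.2] tw 0.0242
```

View pics/t2.png

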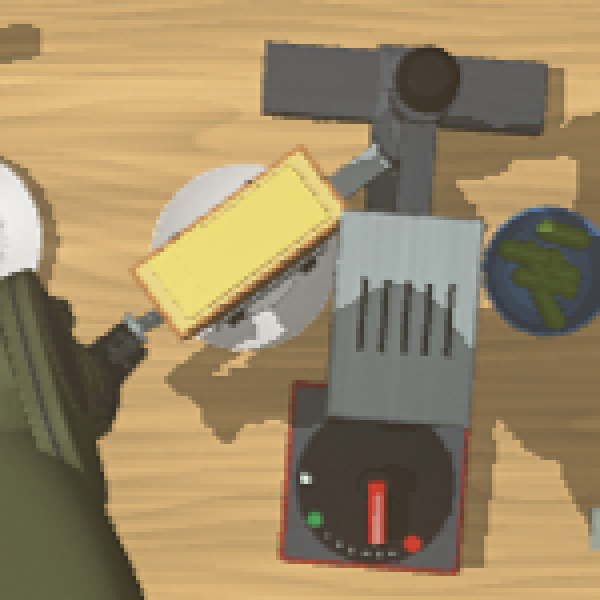

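The picture shows the cheese over the near-left plate, with its top centred at crop (240,242), and the lever in the clear at (377,512). I'll compute the remaining angle.

Run:
```python
from h import *
p=np.load('p.npy')
c=lambda u,v:(250+u/4-.4,110+v/4-.4)
q=np.array([px2w('top',*c(*k),182) for k in((300,148),(343,210),(133,270),(183,338))]);m=q.mean(0);print(q.round(0),m)
ang=lambda x:np.arctan2(p[1]-x[1],p[0]-x[0])
print('cheese ang',ang(m),np.hypot(*(m-[*p[:2],182])[:2]),'edge dirs',[np.arctan2(*(q[a]-q[b])[1::-1]) for a,b in((0,2),(1,3))])
pl=np.array([662.5,70.1]);print('plate ang',ang(pl),'err',m[:2]-pl)
ax=np.array([471.8,-40.4])
a,b=px2w('top',*c(377,482),77),px2w('top',*c(377,543),77)
d=b-a;print('lever dir',a,b,'angle',np.arctan2(d[1],d[0])-np.pi/2-p[2])
```

```text
[[726.  24. 182.]
 [680.  -8. 182.]
 [635. 147. 182.]
 [584. 110. 182.]] [656.18762515  68.14122789 182.        ]
cheese ang -0.9316734687738605 159.24824926708985 edge dirs [np.float64(-0.9345126698993474), np.float64(-0.8916689731853833)]
plate ang -0.9713509579475187 err [-6.31237485 -1.95877211]
lever dir [474.98968395 -39.44638867  77.        ] [426.17713178 -39.4631476   77.        ] angle -4.643296406723923
```

```bash
python3 -m pendant '[{"delta_pos":[0.001,0,0],"twist":[0,0,0]},{"delta_pos":[0.0023,0,0],"twist":[0,0,0]},{"delta_pos":[0.004,0,0],"twist":[0,0,0]},{"delta_pos":[0.0058,0,0],"twist":[0,0,0]},{"delta_pos":[0.0076,0.0002,0],"twist":[0,0,0]},{"delta_pos":[0.0092,0.0003,0],"twist":[0,0,0]},{"delta_pos":[0.0106,0.0004,0],"twist":[0,0,0]},{"delta_pos":[0.0117,0.0005,0],"twist":[0,0,0]},{"delta_pos":[0.0124,0.0005,0],"twist":[0,0,0]},{"delta_pos":[0.0128,0.0005,0],"twist":[0,0,0]}]'
python3 arc.py .003
python3 - <<'E'
from h import *
goto(500,300,128,-.8)
E
```

```text
t: 10.25
tool_pos: [549.2, 197.1, 128.3]
orientation: [-0.0, 0.93, 0.367, 0.0]
ft_force: [-0.5, -0.3, 0.5]
opening: 0.1
gripper_force: 0.5
th -0.9041 rad 326.7 yaw -0.82 z 128.3 f [-0.5 -0.3  0.5] q6 [ 0.34  0.43 -0.21  0.93  0.    2.74]
0.003 [ 1.  -0.2] tw 0.0019
[ 0.0343 -0.1088  0.0003] [ 0.     -0.0001 -0.0126]
```

The fingertip is at the target angle. Now I retreat straight back off the handle, then lift.

```bash
python3 -m pendant '[{"delta_pos":[-0.002,0,0],"twist":[0,0,0]},{"delta_pos":[-0.008,0,0],"twist":[0,0,0]},{"delta_pos":[-0.018,0,0],"twist":[0,0,0]},{"delta_pos":[-0.032,-0.002,0],"twist":[0,0,0]},{"delta_pos":[-0.048,-0.005,-0.004],"twist":[0,0,0]},{"delta_pos":[-0.064,-0.01,-0.014],"twist":[0,0,0]},{"delta_pos":[-0.08,-0.015,-0.028],"twist":[0,0,0]},{"delta_pos":[-0.096,-0.02,-0.042],"twist":[0,0,0]},{"delta_pos":[-0.11,-0.025,-0.054],"twist":[0,0,0]},{"delta_pos":[-0.118,-0.028,-0.06],"twist":[0,0,0]}]'
python3 - <<'E'
from h import *
print(here()[1]);goto(430,-82,188,0)
E
```

```text
t: 11.08
tool_pos: [441.8, 136.0, 189.6]
orientation: [-0.0, 0.93, 0.367, 0.0]
ft_force: [-0.1, -0.1, -0.1]
opening: -0.2
gripper_force: 0.0
[441.80447015 135.9717199  189.60765876]
[-0.1573  0.1514  0.0015] [ 2.000e-04 -3.000e-04 -5.222e-01]
```

```bash
python3 -m pendant '[{"delta_pos":[-0.01,0.008,0],"twist":[0,0,-0.03]},{"delta_pos":[-0.026,0.023,0],"twist":[0,0,-0.09]},{"delta_pos":[-0.044,0.04,0],"twist":[0,0,-0.15]},{"delta_pos":[-0.062,0.058,0],"twist":[0,0,-0.21]},{"delta_pos":[-0.08,0.076,0],"twist":[0,0,-0.27]},{"delta_pos":[-0.098,0.094,0],"twist":[0,0,-0.33]},{"delta_pos":[-0.116,0.112,0],"twist":[0,0,-0.39]},{"delta_pos":[-0.134,0.13,0],"twist":[0,0,-0.45]},{"delta_pos":[-0.15,0.145,0],"twist":[0,0,-0.5]},{"delta_pos":[-0.157,0.151,0],"twist":[0,0,-0.52]}]'
python3 - <<'E'
from h import *
print(here()[1]);goto(432,-82,82,0)
f=r.grab_frame('top')[:,:,::-1];cv2.imwrite('pics/t3.png',cv2.resize(f[110:260,250:400],None,fx=4,fy=4,interpolation=3))
E
```

```text
t: 11.92
tool_pos: [431.4, -82.9, 188.1]
orientation: [0.0, 0.708, 0.706, -0.0]
ft_force: [-0.7, 0.4, -0.1]
opening: 0.3
gripper_force: 0.0
[431.3552082  -82.91800426 188.12134928]
[0.001  0.0006 0.1061] [ 0.0001  0.0006 -0.0016]
```

View pics/t3.png

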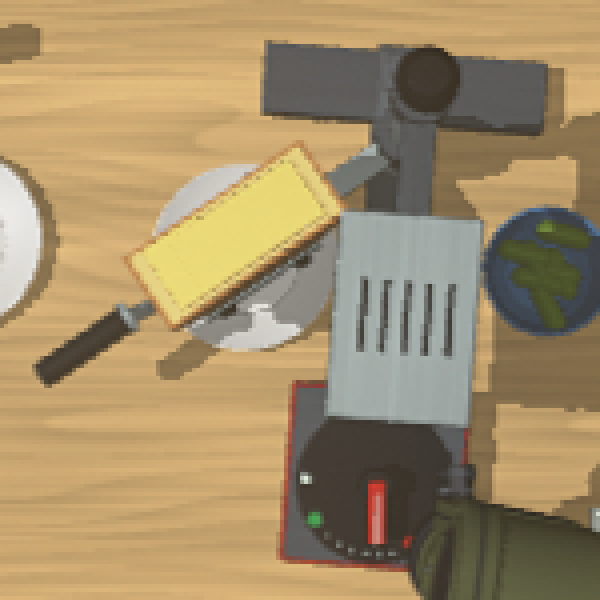

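The cheese is now centred at crop (235,234), about (662,71), which is over the plate centre. The gripper is just right of the lever. I descend beside it.

```bash
python3 -m pendant '[{"delta_pos":[0,0,0.01],"twist":[0,0,0]},{"delta_pos":[0,0,0.028],"twist":[0,0,0]},{"delta_pos":[0,0,0.048],"twist":[0,0,0]},{"delta_pos":[0,0,0.068],"twist":[0,0,0]},{"delta_pos":[0,0,0.086],"twist":[0,0,0]},{"delta_pos":[0,0,0.099],"twist":[0,0,0]},{"delta_pos":[0.001,0,0.105],"twist":[0,0,0]},{"delta_pos":[0.004,0,0.106],"twist":[0,0,0]},{"delta_pos":[0.009,0,0.106],"twist":[0,0,0]},{"delta_pos":[0.014,0,0.106],"twist":[0,0,0]}]'
cat > lev.py <<'E'
import sys
from h import *
ax=np.array([471.8,-40.4]);yw=-.0687
s,t,M=here();ya=np.arctan2(M[1,1],M[0,1]);print(t.round(1),'yaw',ya.round(3),'f',s['ft_force'].round(1))
v=t[:2]-ax;ph=np.arctan2(v[1],v[0])%(2*np.pi);rr=np.hypot(*v);print('rr',rr,'implied lever if touching',ph-np.arcsin(18/rr)-np.pi/2-yw)
for L in map(float,sys.argv[1:]):
    f=np.pi/2+L+yw;u=np.array([np.cos(f),np.sin(f)]);n=np.array([-u[1],u[0]])
    q=ax+39*u+18*n;d=M.T@np.array([*(q-t[:2]),0]);print(L,q.round(1),d.round(1)[:2],'tw',round((ya-(f-np.pi))/(np.pi/2),3))
E
python3 lev.py 1.7 1.64 1.58 1.52 1.46 1.4 1.34 1.28 1.22 1.16 1.1 1.04 .98 .92 .86 .8 .74 .68 .64 .6
```

```text
t: 12.8
tool_pos: [432.6, -66.1, 83.0]
orientation: [0.0, 0.708, 0.706, 0.0]
ft_force: [-0.4, 0.4, 0.2]
opening: 0.2
gripper_force: 0.0
[432.6 -66.1  83. ] yaw -0.003 f [-0.4  0.4  0.2]
rr 46.871383420858784 implied lever if touching 1.8249571615422842
1.7 [434.  -60.7] [5.4 1.4] tw -0.041
1.64 [432.8 -58.4] [7.7 0.2] tw -0.002
1.58 [431.8 -56. ] [10.  -0.8] tw 0.036
1.52 [430.9 -53.6] [12.4 -1.7] tw 0.074
1.46 [430.2 -51.1] [14.9 -2.4] tw 0.112
1.4 [429.6 -48.6] [17.4 -3. ] tw 0.15
1.34 [429.2 -46.1] [20.  -3.4] tw 0.189
1.28 [429.  -43.5] [22.5 -3.7] tw 0.227
1.22 [428.9 -41. ] [25.1 -3.8] tw 0.265
1.16 [428.9 -38.4] [27.7 -3.8] tw 0.303
1.1 [429.1 -35.8] [30.3 -3.6] tw 0.341
1.04 [429.4 -33.3] [32.8 -3.2] tw 0.38
0.98 [429.9 -30.7] [35.3 -2.8] tw 0.418
0.92 [430.6 -28.2] [37.8 -2.1] tw 0.456
0.86 [431.4 -25.8] [40.3 -1.3] tw 0.494
0.8 [432.4 -23.4] [42.7 -0.4] tw 0.532
0.74 [433.4 -21.1] [45.   0.7] tw 0.571
0.68 [434.7 -18.8] [47.3  1.9] tw 0.609
0.64 [435.6 -17.3] [48.8  2.8] tw 0.634
0.6 [436.5 -15.9] [50.2  3.8] tw 0.66
```

```bash
python3 -m pendant '[{"delta_pos":[0.002,0,0.001],"twist":[0,0,0]},{"delta_pos":[0.0045,0,0.002],"twist":[0,0,0]},{"delta_pos":[0.007,0,0.003],"twist":[0,0,0]},{"delta_pos":[0.0085,-0.0002,0.003],"twist":[0,0,0.01]},{"delta_pos":[0.01,-0.0008,0.003],"twist":[0,0,0.036]},{"delta_pos":[0.012,-0.0015,0.003],"twist":[0,0,0.068]},{"delta_pos":[0.0145,-0.0023,0.003],"twist":[0,0,0.106]},{"delta_pos":[0.017,-0.0029,0.003],"twist":[0,0,0.145]},{"delta_pos":[0.02,-0.0034,0.003],"twist":[0,0,0.189]},{"delta_pos":[0.0225,-0.0037,0.003],"twist":[0,0,0.227]}]'
python3 lev.py 1.22 1.16 1.1 1.04 .98 .92 .86 .8 .74 .68 .64 .6
```

```text
t: 13.63
tool_pos: [427.8, -44.3, 79.3]
orientation: [0.0, 0.823, 0.567, -0.001]
ft_force: [-0.8, -0.9, 0.8]
opening: -0.0
gripper_force: 0.8
[427.8 -44.3  79.3] yaw -0.364 f [-0.8 -0.9  0.8]
rr 44.17788691315413 implied lever if touching 1.3089236528355925
1.22 [428.9 -41. ] [ 3.5 -0.2] tw 0.035
1.16 [428.9 -38.4] [ 6.  -1.1] tw 0.074
1.1 [429.1 -35.8] [ 8.4 -1.8] tw 0.112
1.04 [429.4 -33.3] [10.9 -2.4] tw 0.15
0.98 [429.9 -30.7] [13.5 -2.8] tw 0.188
0.92 [430.6 -28.2] [16.  -3.1] tw 0.226
0.86 [431.4 -25.8] [18.6 -3.2] tw 0.265
0.8 [432.4 -23.4] [21.2 -3.2] tw 0.303
0.74 [433.4 -21.1] [23.8 -3. ] tw 0.341
0.68 [434.7 -18.8] [26.3 -2.7] tw 0.379
0.64 [435.6 -17.3] [28.  -2.4] tw 0.405
0.6 [436.5 -15.9] [29.7 -2. ] tw 0.43
```

```bash
python3 -m pendant '[{"delta_pos":[0.0028,-0.0002,0],"twist":[0,0,0.035]},{"delta_pos":[0.0056,-0.001,0],"twist":[0,0,0.07]},{"delta_pos":[0.0084,-0.0018,0],"twist":[0,0,0.112]},{"delta_pos":[0.0109,-0.0024,0],"twist":[0,0,0.15]},{"delta_pos":[0.0135,-0.0028,0],"twist":[0,0,0.188]},{"delta_pos":[0.016,-0.0031,0],"twist":[0,0,0.226]},{"delta_pos":[0.0186,-0.0032,0],"twist":[0,0,0.265]},{"delta_pos":[0.0212,-0.0032,0],"twist":[0,0,0.303]},{"delta_pos":[0.023,-0.0031,0],"twist":[0,0,0.335]},{"delta_pos":[0.0245,-0.003,0],"twist":[0,0,0.355]}]'
python3 lev.py .68 .66 .64 .62 .6 .58
python3 - <<'E'
from h import *
f=r.grab_frame('top')[:,:,::-1];cv2.imwrite('pics/t4.png',cv2.resize(f[190:260,300:390],None,fx=7,fy=7,interpolation=3))
E
```

```text
t: 14.47
tool_pos: [433.0, -20.0, 79.1]
orientation: [-0.0, 0.948, 0.32, -0.001]
ft_force: [-1.7, -0.3, 0.5]
opening: -0.3
gripper_force: 0.7
[433.  -20.   79.1] yaw -0.92 f [-1.7 -0.3  0.5]
rr 43.84472037164348 implied lever if touching 0.7321908396629777
0.68 [434.7 -18.8] [2.1 0.1] tw 0.025
0.66 [435.1 -18.1] [ 2.9 -0.3] tw 0.038
0.64 [435.6 -17.3] [ 3.7 -0.6] tw 0.05
0.62 [436.  -16.6] [ 4.5 -0.8] tw 0.063
0.6 [436.5 -15.9] [ 5.3 -1.1] tw 0.076
0.58 [437.  -15.2] [ 6.1 -1.4] tw 0.089
```

View pics/t4.png

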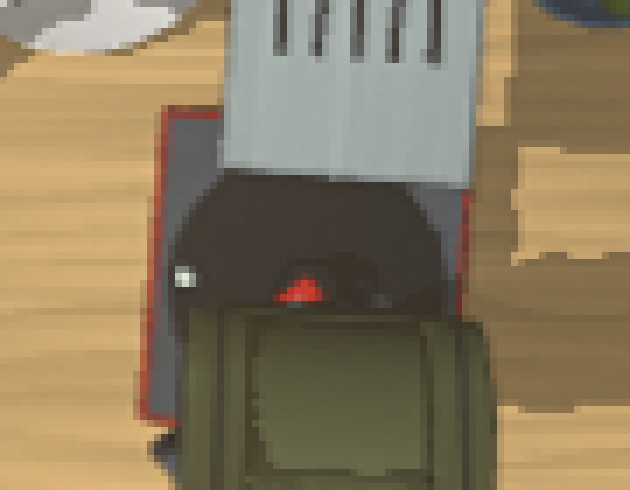

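The forearm hides the lever end, so I finish by geometry with a gentle stop, back off and look.

```bash
python3 -m pendant '[{"delta_pos":[0.001,0,0],"twist":[0,0,0.015]},{"delta_pos":[0.0025,-0.0002,0],"twist":[0,0,0.03]},{"delta_pos":[0.0038,-0.0005,0],"twist":[0,0,0.05]},{"delta_pos":[0.0046,-0.0008,0],"twist":[0,0,0.063]},{"delta_pos":[0.005,-0.001,0],"twist":[0,0,0.07]},{"delta_pos":[0.0052,-0.001,0],"twist":[0,0,0.075]},{"delta_pos":[0.0052,-0.001,0],"twist":[0,0,0.075]},{"delta_pos":[0.0052,-0.001,0],"twist":[0,0,0.075]},{"delta_pos":[0.0052,-0.001,0],"twist":[0,0,0.075]},{"delta_pos":[0.0052,-0.001,0],"twist":[0,0,0.075]}]'
python3 lev.py .6 
python3 -m pendant '[{"delta_pos":[-0.002,0,0],"twist":[0,0,0]},{"delta_pos":[-0.008,0,0],"twist":[0,0,0]},{"delta_pos":[-0.018,0,0],"twist":[0,0,0]},{"delta_pos":[-0.03,0,-0.004],"twist":[0,0,0]},{"delta_pos":[-0.045,0,-0.014],"twist":[0,0,0]},{"delta_pos":[-0.06,0,-0.028],"twist":[0,0,0]},{"delta_pos":[-0.075,0,-0.045],"twist":[0,0,0]},{"delta_pos":[-0.09,0,-0.06],"twist":[0,0,0]},{"delta_pos":[-0.105,0,-0.075],"twist":[0,0,0]},{"delta_pos":[-0.115,0,-0.085],"twist":[0,0,0]}]'
python3 - <<'E'
from h import *
f=r.grab_frame('top')[:,:,::-1];cv2.imwrite('pics/t5.png',cv2.resize(f[120:260,260:380],None,fx=4.2,fy=4.2,interpolation=3))
E
```

```text
t: 15.35
tool_pos: [437.5, -16.2, 79.3]
orientation: [-0.0, 0.964, 0.265, -0.0]
ft_force: [-2.3, 0.9, -0.1]
opening: 0.2
gripper_force: 0.8
[437.5 -16.2  79.3] yaw -1.035 f [-2.3  0.9 -0.1]
rr 41.95642031637552 implied lever if touching 0.5805113619815303
0.6 [436.5 -15.9] [-0.7 -0.8] tw 0.003
t: 16.18
tool_pos: [336.7, -75.6, 165.6]
orientation: [0.0, 0.964, 0.264, 0.0]
ft_force: [0.1, -0.1, -0.3]
opening: 0.1
gripper_force: 0.0
```

View pics/t5.png

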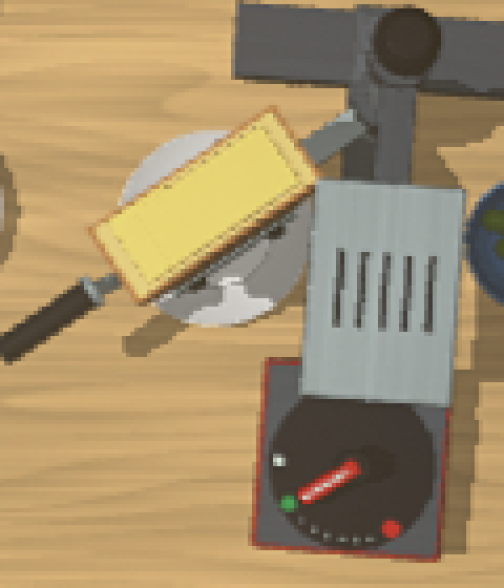

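Run:
```python
from h import *
f=r.grab_frame('top').astype(int);yw=-.0687
m=(f[...,0]>150)&(f[...,1]<110)&(f[...,2]<110);m2=np.zeros_like(m);m2[229:241,330:347]=1
# include white line: take region bright on dial
g=(f[...,0]>140)&m2; v,u=np.nonzero(g);print(len(u))
P=np.array([px2w('top',a,b,77)[:2] for a,b in zip(u,v)]);c=P.mean(0);w=np.linalg.svd(P-c)[2][0]
if w[0]>0:w=-w
ax=np.array([471.8,-40.4]);print('L pca',np.arctan2(w[1],w[0])-np.pi/2-yw,'L axis-centroid',np.arctan2(*(c-ax)[::-1])-np.pi/2-yw,c)
```

```text
57
L pca 0.5978652416655585 L axis-centroid 0.5576267001603556 [460.91248378 -19.93513932]
```

```bash
python3 -c "
from station import r
print(r.hand_in())"
```

```text
the job is handed in; nothing more can be done
None
```

I swung the cheese smoothly out over the middle of the nearest plate, then pushed the red lever round to the green low mark (about 0.58 rad measured, mark at 0.6), backed the arm clear, and handed the job in at about 16 s.

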